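# Sweep the tile wedges into the tilt-out bin and shut it

### The arm

A 6-joint arm with a two-finger parallel gripper is mounted at the origin on the work surface. World frame = base frame: x ahead of the robot, y to its left, z up, the work surface at z = 0. Lengths are in mm, angles in rad, forces in N, time in s.
With the tool pointing down it reaches from about 300 to 775 mm from the base axis. Payload 14.6 kg.
Tool frame: the origin (TCP) lies between the finger pads; the fingertips stand 19 mm ahead of it and the grasp point (between the pads) is the TCP; x points along the fingers, y is the direction in which the jaws open and shut, and the axes are right-handed (so a half turn about x gives the same grasp; the last joint's range is limited). The gripper opens to 94 mm and grips with 3 to 60 N. Pads are 16 mm wide; open, the fingers measure 119 mm over their backs; the gripper's body (75 mm by 177 mm) begins 78 mm behind the grasp point.
Start: joints at [1.239, 0.3, 1.521, -0, 1.321, -0.067], TCP at [143.942, 530.82, 224.446] pointing down, gripper open.
Joint ranges: [-3.03, 3.03], [-0.79, 2.21], [0.23, 2.52], [-1.04, 4.18], [0, 3.07], [-2.55, 2.55]. Speed limits (rad/s): [2.22, 2.22, 2.57, 3.14, 3.14, 3.14].

### API

Orientations are given as [roll, pitch, yaw] about the fixed x, y, z axes, in that order (R = Rz(yaw) Ry(pitch) Rx(roll)).
In Python, from cell import manip gives the robot as it stands.
- The arm moves only by the tool jog_arm, never from a script. Its argument "series" is one flat list of numbers, 7 for each row, row after row: the turn, a rotation vector about the world's x, y, z in rad, then the shift along the world's x, y, z in m, then the opening, from -1 (shut) to 1 (fully open). A call has 1 to 20 rows; each row is the pose to reach, as a shift and turn from the pose commanded when the call began; what a row does not reach only later rows make up. A row lasts 1/8 s, in which the tool goes at most 62.5 mm and 10.7 degrees, less where a joint would pass 70% of its speed; a pose out of reach is approached as far as the arm can. A call with a gripper value outside its range is refused whole. The fingers move at their own pace and stop on an object; "squeeze" is the grip in N (left out, the last holds). Time passes only in rows, so rows that repeat a pose let the fingers close. It gives the time, the measured TCP pose, the force and the opening at its end, in the units of the state.
- manip.read_state(): the state, without advancing time (a new reading comes with each control period).
- manip.camera(name): name is "side" or "top" or "wrist"; returns a dict with "color" (400x640x3 uint8, blue, green, red), "range_z" (400x640 float32, mm along the optical axis (not along the pixel's ray), 0 where there is no reading), "fx", "fy", "cx", "cy" (pixels), "pose" (4x4, takes a point from camera to world coordinates); the wrist camera has in their place "mount" (4x4, takes a point from camera to tool coordinates, whose origin is the TCP and whose axes are the tool frame's). Camera axes: x right, y down, z forward; pixel columns grow to the right and rows downward; lengths in mm; the calibration is good to about 2 mm. A picture is of the moment at which its call begins: read the wrist's pose just before it.
- manip.sign_off(): hands the job in, once; it reports no verdict.
The state is a dict: "clock": time; "joints": joint angles; "qd": joint speeds; "effort": joint torques, N m; "eef_pos": TCP position; "eef_rot": TCP orientation; "wrist_force": force on the tool from outside, world axes, zero at the start; "moment": the same for the moment, N m; "finger_gap": finger opening in mm.
Only numpy, scipy, OpenCV 4.12 (cv2) and the standard library are available. Lean on these libraries where they do the work, as an engineer would, in place of code of your own. Each camera call takes 0.05 s, during which the arm holds its last target.

### The job

Clear the three loose tile-levelling wedges off the black rack: sweep them along the shelf and over its front edge so that they drop into the tilt-out bin standing open underneath, with none falling past it onto the bench, then push that bin fully shut. The wedges are only swept: do not lift them or carry them out over the bin. Leave everything else where it is, upright, and the other bin closed.

Things in the scene. Friction and masses are not known exactly. Their poses are not given: they have to be found in the camera images.
- rack: Low black steel rack, fixed. Smooth level shelf 460 x 400, its top 155 mm above the bench. Origin at bench level; x points from front to rear, y along the front, z up. The shelf spans x = -150 (open front edge, no lip) to +250 and y = -230 to +230; upstands 13 mm high at both ends, 25 at the rear. The front faces roughly world +y (robot left).
- deck_edge (a point): Middle of the shelf front edge, at shelf-top level; axes as the rack. Under the shelf, behind this edge, two tilt-out bin modules stand side by side, each 186 mm wide, centred near rack y = -95 and +95 mm; which of them is the open one varies.
- bin (a joint): Tilt of the open grey plastic bin (rad): 0 = shut, 0.6 to 0.75 at the start. It turns about a level hinge along its lower front edge, 18 mm above the bench and 6 mm in front of the shelf edge; its top tilts out to the front. The stiff hinge stays where it is left; 1 to 2 N at the rim pushes it shut.
- bin_lip (a point): Middle of the outer front edge of the open bin's top rim; moves with the bin, 115 mm from the hinge line. Its axes are the rack's when shut and tilt with the bin. Shut: 133 mm above the bench and 14 mm in front of the shelf edge. Open: 75 to 92 mm in front of the shelf edge.
- bin_mid (a point): Centre of the inside of the open bin, which is 168 mm wide (y), 84 mm deep (x) at the floor, front wall 115 mm and rear wall 80 mm high, walls 3 mm. Axes as bin_lip. While open, the mouth reaches from under the shelf's edge to the rim.
- spare_bin (a joint): Tilt angle (rad) of the other, identical bin beside it: 0 = shut, and to be left shut.
- wedge0: Off-white plastic tile-levelling wedge, 54 long (its x), 18 wide (y), stepped from 7 mm high at its -x end to 16 mm at +x; about 16 g. Origin at the centre of its underside, z up. Lies on its flat underside on the shelf at the start.
- wedge1: Off-white plastic tile-levelling wedge, 54 long (its x), 18 wide (y), stepped from 7 mm high at its -x end to 16 mm at +x; about 16 g. Origin at the centre of its underside, z up. Lies on its flat underside on the shelf at the start.
- wedge2: Off-white plastic tile-levelling wedge, 54 long (its x), 18 wide (y), stepped from 7 mm high at its -x end to 16 mm at +x; about 16 g. Origin at the centre of its underside, z up. Lies on its flat underside on the shelf at the start.
- tin: Small round steel polish tin, 51 mm across, 23 high, lying among the wedges. Origin under its centre. Leave alone.
- brush: White nylon grout brush 170 long (x), 26 wide, 49 high, resting on its bristles at the -y end of the shelf. Origin under its centre.
- tape_measure: Grey tape measure, 64 x 39 x 58 high, at the +y end of the shelf. Origin under its centre.
- jar: Frosted glass jar with clamped lid, 84 across (wire clamp to 97), 220 high, at the rear of the shelf. Origin under its centre.
- spray_bottle: Empty amber spray bottle with black trigger head, 60 across, 178 high, upright at the rear of the shelf. Origin under its centre.
- caddy: Teal plastic caddy 140 (x) x 220 (y) x 100, with an arched handle to 203 mm high, on the bench left of the rack. Origin under its centre.
- float: Grout float 240 x 100, 63 high, on the bench behind the rack. Origin under its centre.

How it is judged:
By the outcome, as a careful person would: the job done as asked, in the order asked, and still so for the second after the job is handed in, with the robot touching nothing.
It also fails if it takes over 67 s, if anything falls off the work surface, if the arm or the gripper's body presses on something with over 40 N, if the wrist force passes 120 N, or if a joint passes its speed limit or range.

## Working session

There is one attempt and no reset: what is moved stays moved. The work goes in short steps, Python scripts to look and compute and a tool call to move; the robot and the scene stay as the last step left them, time stands still between calls to the robot, and variables do not carry over. Pictures are saved under pics/ and viewed, and the job is handed in when it is done.

Besides the shell and the picture viewer there is one more tool, called by a JSON object that holds its "fn" and its "kwargs". jog_arm: Moves the arm, as the interface text tells. Its arguments: {"type":"object","properties":{"series":{"type":"array","items":{"type":"number"}},"squeeze":{"type":"number"}},"required":["series"]}

```bash
mkdir -p pics; ls
python3 - <<'E'
from cell import manip
import cv2,numpy as np,pickle
s=manip.read_state();print(s)
for n in("top","side","wrist"):
    c=manip.camera(n);pickle.dump(c,open(f"pics/{n}0.pkl","wb"));cv2.imwrite(f"pics/{n}0.png",c["color"])
    print(n,c["fx"],c["fy"],c["cx"],c["cy"]);print(np.round(c.get("pose",c.get("mount")),3))
E
```

```text
pics
{'clock': 0.0, 'joints': array([ 1.23944052e+00,  3.00457378e-01,  1.52159949e+00, -2.34027067e-05,
        1.32073214e+00, -6.65965502e-02]), 'qd': array([-8.76427786e-05, -2.81314571e-04, -3.35694349e-04,  5.68990625e-04,
        1.95850974e-03,  4.82406231e-04]), 'effort': array([ 2.98172645e-04, -5.31803012e+01, -3.52734768e+01,  7.08395010e-02,
        2.43634649e-02, -7.12231008e-05]), 'eef_pos': array([143.84500694, 530.59014606, 223.88606923]), 'eef_rot': array([-1.61844772,  1.56959976, -1.88320117]), 'wrist_force': array([ 0.16809142, -0.48901966,  0.75753389]), 'moment': array([ 0.0362873 , -0.00015003,  0.01190981]), 'finger_gap': 93.99391287375029}
top 419.981006663583 419.981006663583 317.18092866884746 201.50575532508242
[[-2.000000e-03 -9.900000e-01  1.430000e-01  3.704610e+02]
 [-1.000000e+00  3.000000e-03  2.000000e-03 -5.221600e+01]
 [-2.000000e-03 -1.430000e-01 -9.900000e-01  1.336612e+03]
 [ 0.000000e+00  0.000000e+00  0.000000e+00  1.000000e+00]]
side 504.6939228648392 504.6939228648392 319.1663312887225 199.17327469123134
[[ 9.620000e-01 -1.830000e-01  2.040000e-01  1.731240e+02]
 [-2.740000e-01 -6.690000e-01  6.910000e-01 -1.317388e+03]
 [ 1.000000e-02 -7.200000e-01 -6.940000e-01  1.382508e+03]
 [ 0.000000e+00  0.000000e+00  0.000000e+00  1.000000e+00]]
wrist 287.66210322703324 287.66210322703324 319.64651420632424 198.67934502431797
[[ 0.00000e+00 -2.54000e-01  9.67000e-01 -1.59448e+02]
 [ 1.00000e+00  2.00000e-03  0.00000e+00 -1.76000e-01]
 [-2.00000e-03  9.67000e-01  2.54000e-01 -7.45980e+01]
 [ 0.00000e+00  0.00000e+00  0.00000e+00  1.00000e+00]]
```

View pics/top0.png

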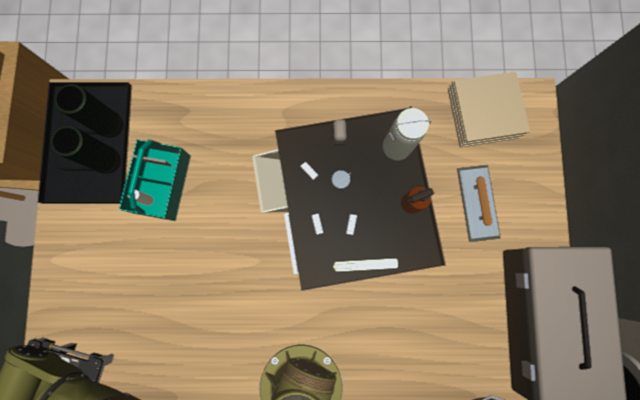

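View pics/side0.png

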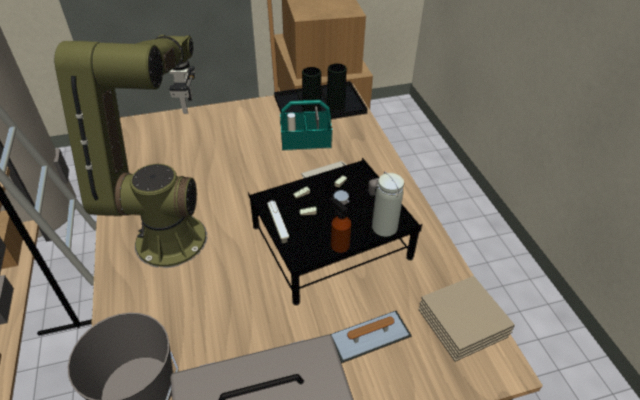

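View pics/wrist0.png

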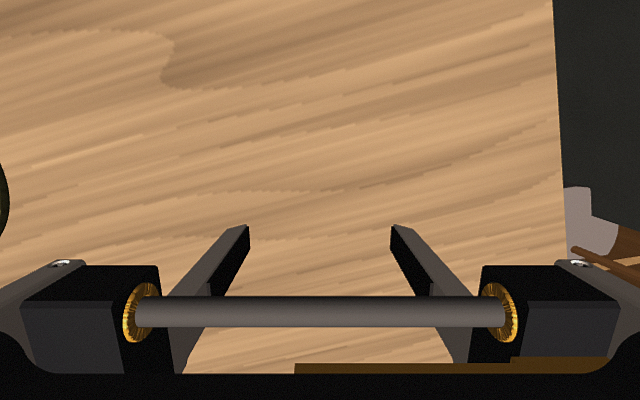

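Top view: the rack is at about (355,200). The open bin is at (270,182), the +x-world side of the front edge. The wedges are at (309,171), (318,224) and (351,224), the tin at (341,179) and the brush at (366,265). Next I'll measure them.

```bash
cat > h.py <<'E'
import numpy as np,cv2,pickle
def ray(c,uv,z,T=None):
    T=c["pose"] if T is None else T
    uv=np.atleast_2d(uv).astype(float)
    d=np.c_[(uv[:,0]-c["cx"])/c["fx"],(uv[:,1]-c["cy"])/c["fy"],np.ones(len(uv))]@T[:3,:3].T
    o=T[:3,3]; return o+d*((z-o[2])/d[:,2])[:,None]
E
python3 - <<'E'
from h import *
c=pickle.load(open("pics/top0.pkl","rb"));im=c["color"]
big=cv2.resize(im[90:300,235:455],None,fx=3.6,fy=2.8*3.6/2.8*0.78,interpolation=cv2.INTER_CUBIC) if 0 else cv2.resize(im[95:300,240:455],None,fx=2.9,fy=2.9,interpolation=cv2.INTER_CUBIC)
cv2.imwrite("pics/topz.png",big)
# black mask quad
m=(im.max(2)<75).astype(np.uint8); m[:90]=0;m[300:]=0;m[:,:240]=0;m[:,455:]=0
cs,_=cv2.findContours(m,cv2.RETR_EXTERNAL,cv2.CHAIN_APPROX_NONE)
k=max(cs,key=cv2.contourArea);h=cv2.convexHull(k)
ap=cv2.approxPolyDP(h,6,True)[:,0];print(ap.tolist());print(np.round(ray(c,ap,155),1))
hs=cv2.cvtColor(im,cv2.COLOR_BGR2HSV)
w=((im.min(2)>140)).astype(np.uint8); mm=np.zeros_like(w);cv2.fillConvexPoly(mm,h,1);w&=mm
cs,_=cv2.findContours(w,cv2.RETR_EXTERNAL,cv2.CHAIN_APPROX_NONE)
for k in cs:
    if cv2.contourArea(k)<40: continue
    r=cv2.minAreaRect(k);b=cv2.boxPoints(r);P=ray(c,b,165)
    print(np.round(r[0],1),"c",np.round(P.mean(0),1),"sides",np.round([np.linalg.norm(P[1]-P[0]),np.linalg.norm(P[2]-P[1])]),"dirs",np.round((P[1]-P[0])[:2]),np.round((P[2]-P[1])[:2]))
z=c["range_z"]; 
for uv in[(330,200),(309,171),(270,182),(291,240),(341,179)]: print(uv,z[uv[1],uv[0]])
E
```

```text
[[402, 110], [432, 191], [443, 264], [302, 288], [276, 131]]
[[ 812.2 -299.3  155. ]
 [ 571.  -377.2  155. ]
 [ 365.1 -399.3  155. ]
 [ 300.4   -7.3  155. ]
 [ 749.5   69.8  155. ]]
[365.1 264.6] c [ 364.  -181.6  165. ] sides [178.  26.] dirs [  10. -177.] [-26.  -1.]
[351.1 224.1] c [ 476.1 -144.6  165. ] sides [56. 19.] dirs [ 55. -11.] [ -4. -19.]
[317.  223.5] c [478.1 -49.1 165. ] sides [20. 56.] dirs [  5. -19.] [-54. -13.]
[341. 179.] c [ 604.6 -117.6  165. ] sides [46. 46.] dirs [ -0. -46.] [-46.   1.]
[308.8 170.2] c [630.2 -26.  165. ] sides [18. 53.] dirs [ 13. -13.] [-38. -37.]
[404. 127.] c [ 757.4 -301.3  165. ] sides [34. 87.] dirs [ 16. -31.] [-79. -36.]
(330, 200) 1193.9691
(309, 171) 1193.6687
(270, 182) 1280.6549
(291, 240) 1200.1592
(341, 179) 1180.1274
```

View pics/topz.png

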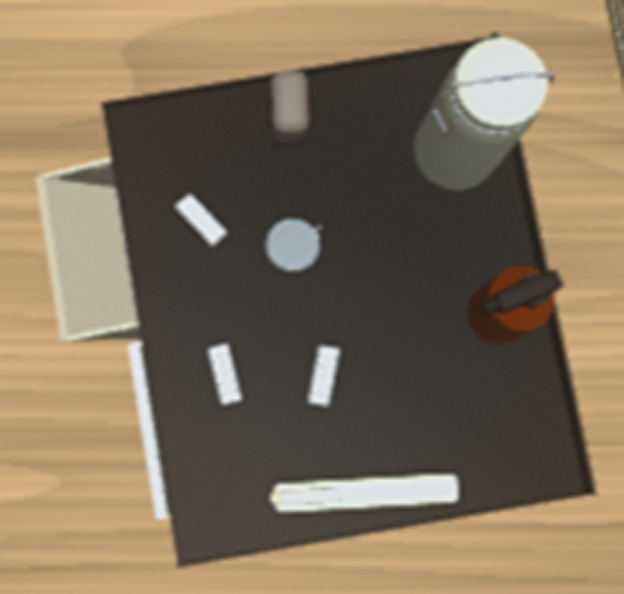

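```bash
cat >> h.py <<'E'
F=np.array([525.,31.]); a=np.arctan2(77.1,449.1)
Y=np.array([np.cos(a),np.sin(a)]); X=np.array([np.sin(a),-np.cos(a)])
def w2r(p): p=np.asarray(p)[...,:2]-F; return np.stack([p@X,p@Y],-1)   # (d behind front edge, y)
def r2w(d,y): return F+d*X+y*Y
E
python3 - <<'E'
from h import *
from scipy.spatial.transform import Rotation as Ro
from cell import manip
c=pickle.load(open("pics/top0.pkl","rb"))
s=manip.read_state();R=Ro.from_euler("xyz",s["eef_rot"]).as_matrix();print(np.round(R,3))
print("rack yaw",a,"jaw yaw",np.arctan2(R[1,1],R[0,1]))
for n,uv,z in[("jarbase",(393,152),155),("jartop",(413,124),370),("spray",(412,205),155),("tape",(340,128),210),("tin",(341,179),178),("caddyL",(188,150),100),("bin lip corners",(254,156),107),("bin lip",(262,212),107)]:
    p=ray(c,uv,z)[0];print(n,np.round(p),np.round(w2r(p)))
for uv,z in[((402,110),180),((443,264),180),((302,288),155),((276,131),155)]: print(np.round(w2r(ray(c,uv,z)[0])))
for n,p in dict(A=(630.2,-26),B=(478.1,-49.1),C=(476.1,-144.6)).items(): print(n,np.round(w2r(p),1))
# pose targets
for n,(d,y) in dict(A0=(115,92),A1=(-5,92)).items(): print(n,np.round(r2w(d,y)-s["eef_pos"][:2],1))
E
```

```text
[[-0.     0.262  0.965]
 [-0.001  0.965 -0.262]
 [-1.    -0.001 -0.   ]]
rack yaw 0.17001929589666723 jaw yaw 1.3060186972451662
jarbase [ 686. -269.  155.] [323. 107.]
jartop [ 697. -279.  370.] [335. 117.]
spray [ 531. -319.  155.] [346. -53.]
tape [ 740. -114.  210.] [179. 187.]
tin [ 602. -117.  178.] [159.  51.]
caddyL [708. 342. 100.] [-275.  233.]
bin lip corners [687. 140. 107.] [-80. 178.]
bin lip [518. 113. 107.] [-82.   7.]
[367. 219.]
[ 390. -229.]
[  -0. -228.]
[ -0. 228.]
A [74. 94.]
B [ 71.  -59.8]
C [164.8 -77.9]
A0 [ 491.3 -597.4]
A1 [ 470.9 -479.2]
```

{"fn": "jog_arm", "kwargs": {"series": [0, 0, -1.136, 0.491, -0.597, 0.02, -0.36, 0, 0, -1.136, 0.491, -0.597, 0.02, -0.36, 0, 0, -1.136, 0.491, -0.597, 0.02, -0.36, 0, 0, -1.136, 0.491, -0.597, 0.02, -0.36, 0, 0, -1.136, 0.491, -0.597, 0.02, -0.36, 0, 0, -1.136, 0.491, -0.597, 0.02, -0.36, 0, 0, -1.136, 0.491, -0.597, 0.02, -0.36, 0, 0, -1.136, 0.491, -0.597, 0.02, -0.36, 0, 0, -1.136, 0.491, -0.597, 0.02, -0.36, 0, 0, -1.136, 0.491, -0.597, 0.02, -0.36, 0, 0, -1.136, 0.491, -0.597, 0.02, -0.36, 0, 0, -1.136, 0.491, -0.597, 0.02, -0.36, 0, 0, -1.136, 0.491, -0.597, 0.02, -0.36, 0, 0, -1.136, 0.491, -0.597, 0.02, -0.36, 0, 0, -1.136, 0.491, -0.597, -0.015, -0.36, 0, 0, -1.136, 0.491, -0.597, -0.035, -0.36, 0, 0, -1.136, 0.491, -0.597, -0.035, -0.36]}}

```text
clock: 2.28
eef_pos: [634.0, -65.1, 188.3]
eef_rot: [-1.933, 1.568, 2.95]
wrist_force: [0.9, 1.0, 0.8]
finger_gap: 30.0
```

```bash
cat >> h.py <<'E'
def snap(k,names=("top","wrist")):
    from cell import manip
    s=manip.read_state()
    for n in names:
        c=manip.camera(n);cv2.imwrite(f"pics/{n}{k}.png",c["color"]);pickle.dump((c,s),open(f"pics/{n}{k}.pkl","wb"))
    print("t",round(s["clock"],2),"tcp",np.round(s["eef_pos"],1),"rack",np.round(w2r(s["eef_pos"]),1),"F",np.round(s["wrist_force"],1),"gap",round(s["finger_gap"],1))
    return s
E
python3 -c "
from h import *
snap(1)"
```

```text
t 2.27 tcp [634.  -65.1 188.3] rack [113.1  91.1] F [0.9 1.  0.8] gap 30.0
```

View pics/wrist1.png

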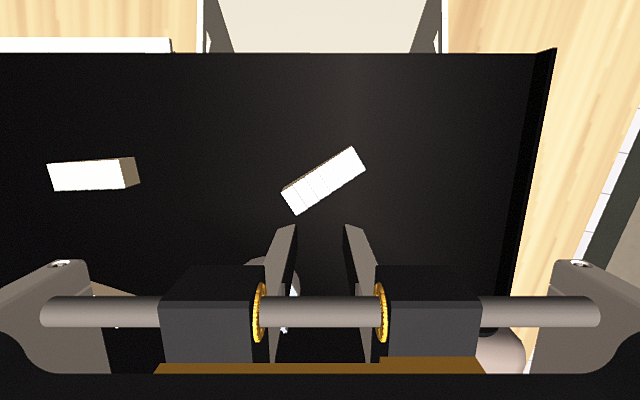

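View pics/top1.png

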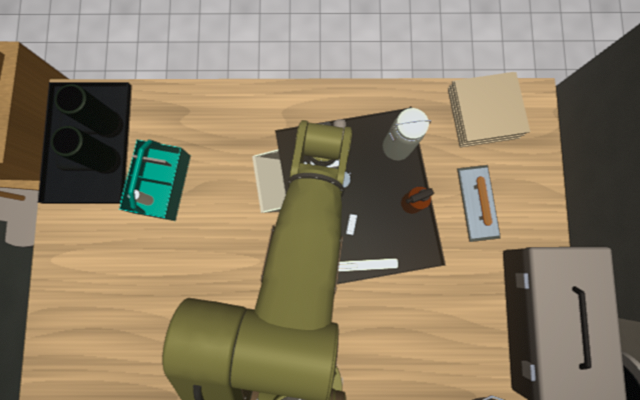

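The wrist view shows wedge A ahead of the fingers at (323,180), B at (93,173), the shelf edge level at row 53 and the bin beyond it at columns 205–440. I'll cross-check these against the top-view measurements.

```bash
cat >> h.py <<'E'
def wT(c,s):
    from scipy.spatial.transform import Rotation as Ro
    T=np.eye(4);T[:3,:3]=Ro.from_euler("xyz",s["eef_rot"]).as_matrix();T[:3,3]=s["eef_pos"];return T@c["mount"]
def wr(k,uv,z):
    c,s=pickle.load(open(f"pics/wrist{k}.pkl","rb"));return w2r(ray(c,uv,z,wT(c,s)))
E
python3 -c "
from h import *
print(np.round(wr(1,[(323,185),(95,177)],163),1))
print(np.round(wr(1,[(30,53),(300,53),(540,53)],155),1))
print(np.round(wr(1,[(205,30),(440,30)],130),1))
"
```

```text
[[ 78.5  92.4]
 [ 73.7 -56.4]]
[[ -1.9 -87.6]
 [ -2.2  78. ]
 [ -2.5 224.6]]
[[-21.7  12. ]
 [-22.  171.5]]
```

{"fn": "jog_arm", "kwargs": {"series": [0, 0, 0, 0, 0, -0.008, -0.36, 0, 0, 0, 0, 0, -0.012, -0.36, 0, 0, 0, 0, 0, -0.012, -0.36]}}

```text
clock: 2.75
eef_pos: [634.8, -66.2, 177.1]
eef_rot: [-1.905, 1.57, 2.978]
wrist_force: [0.5, 0.1, 0.1]
finger_gap: 30.0
```

{"fn": "jog_arm", "kwargs": {"series": [0, 0, 0, -0.0017, 0.0099, 0, -0.36, 0, 0, 0, -0.0034, 0.0197, 0, -0.36, 0, 0, 0, -0.0051, 0.0296, 0, -0.36, 0, 0, 0, -0.0068, 0.0394, 0, -0.36, 0, 0, 0, -0.0085, 0.0493, 0, -0.36, 0, 0, 0, -0.0101, 0.0592, 0, -0.36, 0, 0, 0, -0.0118, 0.069, 0, -0.36, 0, 0, 0, -0.0135, 0.0789, 0, -0.36]}}

```text
clock: 3.75
eef_pos: [621.3, 13.3, 177.5]
eef_rot: [0.814, 1.571, -0.587]
wrist_force: [-0.3, -0.9, 0.7]
finger_gap: 30.3
```

```bash
python3 -c "
from h import *
snap(2,['wrist'])"
```

```text
t 3.75 tcp [621.3  13.3 177.5] rack [33.7 91.9] F [-0.3 -0.9  0.7] gap 30.3
```

View pics/wrist2.png

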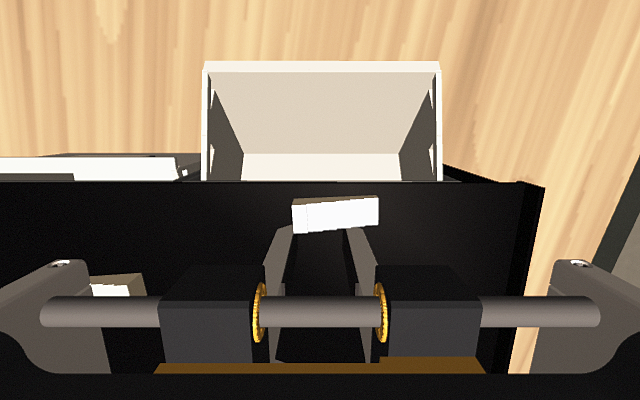

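Wedge A is at (335,214), lying nearly side-on to both fingers and in front of the bin mouth (203–440, 62–182). I'll push it slowly over the edge.

{"fn": "jog_arm", "kwargs": {"series": [0, 0, 0, -0.0013, 0.0074, 0, -0.36, 0, 0, 0, -0.0024, 0.0138, 0, -0.36, 0, 0, 0, -0.0034, 0.0197, 0, -0.36, 0, 0, 0, -0.0044, 0.0256, 0, -0.36, 0, 0, 0, -0.0054, 0.0316, 0, -0.36, 0, 0, 0, -0.0064, 0.0375, 0, -0.36, 0, 0, 0, -0.0073, 0.0424, 0, -0.36, 0, 0, 0, -0.0073, 0.0424, 0, -0.36, 0, 0, 0, -0.0073, 0.0424, 0.03, -0.36]}}

```text
clock: 4.92
eef_pos: [613.3, 55.0, 205.8]
eef_rot: [-1.695, 1.567, -3.095]
wrist_force: [-0.1, -0.3, 0.3]
finger_gap: 30.0
```

```bash
python3 -c "
from h import *
snap(3,['wrist'])"
```

```text
t 4.92 tcp [613.3  55.  205.8] rack [-8.7 91.1] F [-0.1 -0.3  0.3] gap 30.0
```

View pics/wrist3.png

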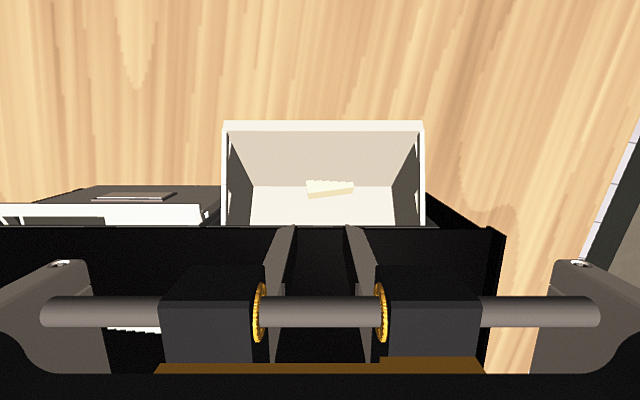

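Wedge A is in the bin at (328,189). Next is wedge B. I'll turn the jaws 90° and go to its -y end.

{"fn": "jog_arm", "kwargs": {"series": [0, 0, -1.571, -0.179, -0.113, 0.005, -0.83, 0, 0, -1.571, -0.179, -0.113, 0.005, -0.83, 0, 0, -1.571, -0.179, -0.113, 0.005, -0.83, 0, 0, -1.571, -0.179, -0.113, 0.005, -0.83, 0, 0, -1.571, -0.179, -0.113, 0.005, -0.83, 0, 0, -1.571, -0.179, -0.113, 0.005, -0.83, 0, 0, -1.571, -0.179, -0.113, 0.005, -0.83, 0, 0, -1.571, -0.179, -0.113, 0.005, -0.83, 0, 0, -1.571, -0.179, -0.113, 0.005, -0.83, 0, 0, -1.571, -0.179, -0.113, 0.005, -0.83, 0, 0, -1.571, -0.179, -0.113, 0.005, -0.83]}}

```text
clock: 6.35
eef_pos: [435.2, -57.9, 212.5]
eef_rot: [2.765, 1.571, -0.206]
wrist_force: [0.5, 0.0, -0.5]
finger_gap: 8.2
```

```bash
python3 -c "
from h import *
snap(4,['wrist'])"
```

```text
t 6.35 tcp [435.2 -57.9 212.5] rack [  72.5 -103.6] F [ 0.5  0.  -0.5] gap 8.2
```

View pics/wrist4.png

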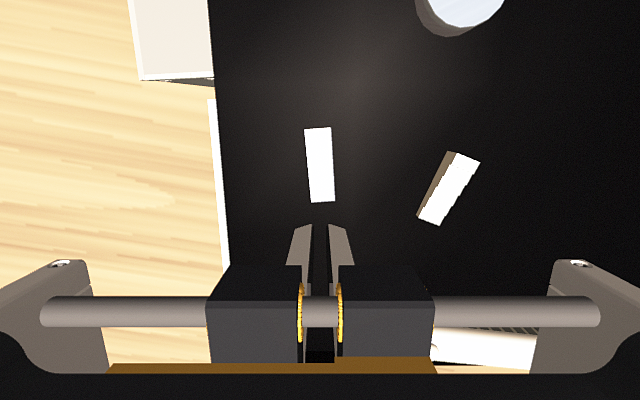

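```bash
python3 -c "
from h import *
print(np.round(wr(4,[(323,202),(318,128),(322,202+10)],165),1))
print(np.round(wr(4,[(430,222),(468,155)],165),1))
print(np.round(wr(4,[(212,40),(222,180)],155),1))
"
```

```text
[[ 74.9 -87.7]
 [ 71.1 -34.1]
 [ 74.2 -95.5]]
[[ 156.3 -103.2]
 [ 178.4  -52.5]]
[[ -1.3  23.8]
 [ -2.5 -73.2]]
```

{"fn": "jog_arm", "kwargs": {"series": [0, 0, 0, 0, -0.002, -0.02, -0.83, 0, 0, 0, 0, -0.002, -0.035, -0.83, 0, 0, 0, 0, -0.002, -0.035, -0.83, 0, 0, 0, 0.0099, -0.0003, -0.035, -0.83, 0, 0, 0, 0.0197, 0.0014, -0.035, -0.83, 0, 0, 0, 0.0296, 0.0031, -0.035, -0.83, 0, 0, 0, 0.0394, 0.0048, -0.035, -0.83, 0, 0, 0, 0.0493, 0.0065, -0.035, -0.83, 0, 0, 0, 0.0591, 0.0081, -0.035, -0.83]}}

```text
clock: 7.52
eef_pos: [494.9, -49.6, 177.4]
eef_rot: [-0.307, 1.571, 3.005]
wrist_force: [-0.1, -0.5, 0.1]
finger_gap: 8.3
```

```bash
python3 -c "
from h import *
snap(5,['wrist'])"
```

```text
t 7.53 tcp [494.9 -49.6 177.4] rack [ 74.4 -43.3] F [-0.1 -0.5  0.1] gap 8.3
```

View pics/wrist5.png

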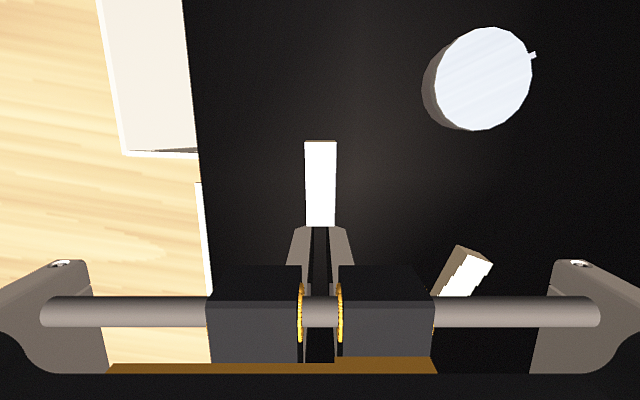

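B at (320,183) is square on the fingers. The push continues.

{"fn": "jog_arm", "kwargs": {"series": [0, 0, 0, 0.0099, 0.0017, 0, -0.83, 0, 0, 0, 0.0217, 0.0037, 0, -0.83, 0, 0, 0, 0.0335, 0.0057, 0, -0.83, 0, 0, 0, 0.0453, 0.0078, 0, -0.83, 0, 0, 0, 0.0572, 0.0098, 0, -0.83, 0, 0, 0, 0.069, 0.0118, 0, -0.83, 0, 0, 0, 0.0789, 0.0135, 0, -0.83, 0, 0, 0, 0.0867, 0.0149, 0, -0.83, 0, 0, 0, 0.0867, 0.0149, 0, -0.83]}}

```text
clock: 8.7
eef_pos: [581.2, -34.8, 177.3]
eef_rot: [-0.311, 1.571, 3.001]
wrist_force: [0.1, 0.2, -0.4]
finger_gap: 8.0
```

```bash
python3 -c "
from h import *
snap(6,['wrist'])"
```

```text
t 8.7 tcp [581.2 -34.8 177.3] rack [74.4 44.3] F [ 0.1  0.2 -0.4] gap 8.0
```

View pics/wrist6.png

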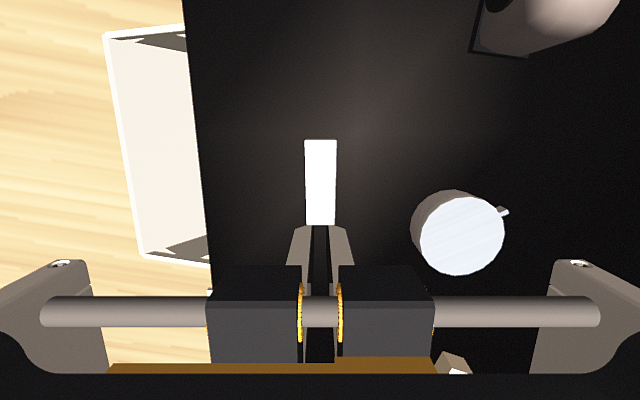

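B now sits at about y=+79, in front of the bin. I'll lift, turn back and get behind it.

{"fn": "jog_arm", "kwargs": {"series": [0, 0, 0, -0.002, 0, 0.035, -0.83, 0, 0, 1.571, 0.041, -0.027, 0.035, -0.36, 0, 0, 1.571, 0.041, -0.027, 0.035, -0.36, 0, 0, 1.571, 0.041, -0.027, 0.035, -0.36, 0, 0, 1.571, 0.041, -0.027, 0.035, -0.36, 0, 0, 1.571, 0.041, -0.027, 0.035, -0.36, 0, 0, 1.571, 0.041, -0.027, 0.035, -0.36, 0, 0, 1.571, 0.041, -0.027, 0.035, -0.36, 0, 0, 1.571, 0.041, -0.027, 0.035, -0.36, 0, 0, 1.571, 0.041, -0.027, 0.035, -0.36, 0, 0, 1.571, 0.041, -0.027, 0.035, -0.36, 0, 0, 1.571, 0.041, -0.027, 0.015, -0.36, 0, 0, 1.571, 0.041, -0.027, 0, -0.36, 0, 0, 1.571, 0.041, -0.027, 0, -0.36]}}

```text
clock: 10.5
eef_pos: [621.4, -61.8, 176.3]
eef_rot: [-1.898, 1.569, 2.983]
wrist_force: [-0.3, -0.7, 0.5]
finger_gap: 30.4
```

```bash
python3 -c "
from h import *
snap(7,['wrist'])"
```

```text
t 10.5 tcp [621.4 -61.8 176.3] rack [107.8  79.3] F [-0.3 -0.7  0.5] gap 30.4
```

View pics/wrist7.png

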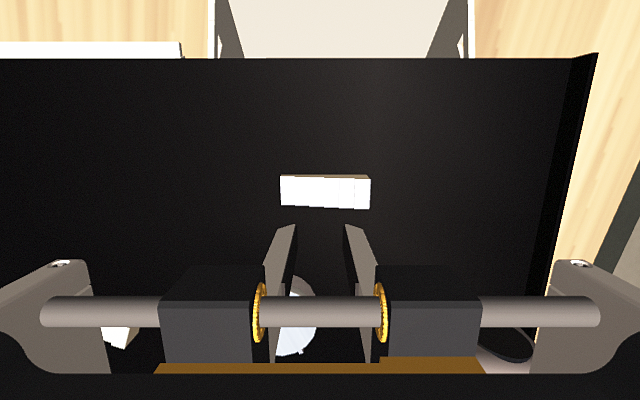

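{"fn": "jog_arm", "kwargs": {"series": [0, 0, 0, -0.0017, 0.0099, 0, -0.36, 0, 0, 0, -0.0034, 0.0197, 0, -0.36, 0, 0, 0, -0.0051, 0.0296, 0, -0.36, 0, 0, 0, -0.0068, 0.0394, 0, -0.36, 0, 0, 0, -0.0085, 0.0493, 0, -0.36, 0, 0, 0, -0.0101, 0.0591, 0, -0.36, 0, 0, 0, -0.0118, 0.069, 0, -0.36, 0, 0, 0, -0.0129, 0.0749, 0, -0.36, 0, 0, 0, -0.0139, 0.0808, 0, -0.36, 0, 0, 0, -0.0149, 0.0867, 0, -0.36, 0, 0, 0, -0.0159, 0.0926, 0, -0.36, 0, 0, 0, -0.0169, 0.0986, 0, -0.36, 0, 0, 0, -0.0179, 0.1045, 0, -0.36, 0, 0, 0, -0.0189, 0.1104, 0, -0.36, 0, 0, 0, -0.0196, 0.1143, 0, -0.36, 0, 0, 0, -0.0196, 0.1143, 0, -0.36, 0, 0, 0, -0.0196, 0.1143, 0.03, -0.36]}}

```text
clock: 12.68
eef_pos: [601.5, 52.3, 205.8]
eef_rot: [-1.708, 1.567, -3.109]
wrist_force: [-0.7, -0.5, 0.4]
finger_gap: 30.2
```

```bash
python3 -c "
from h import *
snap(8,['wrist'])"
```

```text
t 12.68 tcp [601.5  52.3 205.8] rack [-8. 79.] F [-0.7 -0.5  0.4] gap 30.2
```

View pics/wrist8.png

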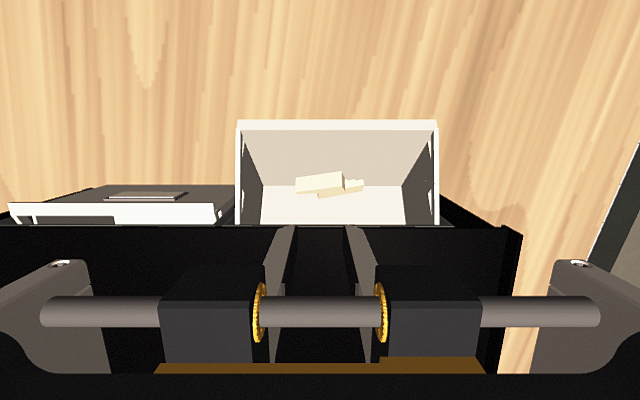

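A and B are both in the bin at (330,186). Next is C. I'll go behind it first and push it forward.

{"fn": "jog_arm", "kwargs": {"series": [0, 0, 0, -0.119, -0.233, 0.006, -0.36, 0, 0, 0, -0.119, -0.233, 0.006, -0.36, 0, 0, 0, -0.119, -0.233, 0.006, -0.36, 0, 0, 0, -0.119, -0.233, 0.006, -0.36, 0, 0, 0, -0.119, -0.233, 0.006, -0.36, 0, 0, 0, -0.119, -0.233, 0.006, -0.36, 0, 0, 0, -0.119, -0.233, 0.006, -0.36]}}

```text
clock: 13.6
eef_pos: [483.9, -179.5, 213.4]
eef_rot: [2.54, 1.571, 1.14]
wrist_force: [-0.0, 0.8, -0.7]
finger_gap: 30.3
```

```bash
python3 -c "
from h import *
snap(9,['wrist'])"
```

```text
t 13.6 tcp [ 483.9 -179.5  213.4] rack [200.5 -76.1] F [-0.   0.8 -0.7] gap 30.3
```

View pics/wrist9.png

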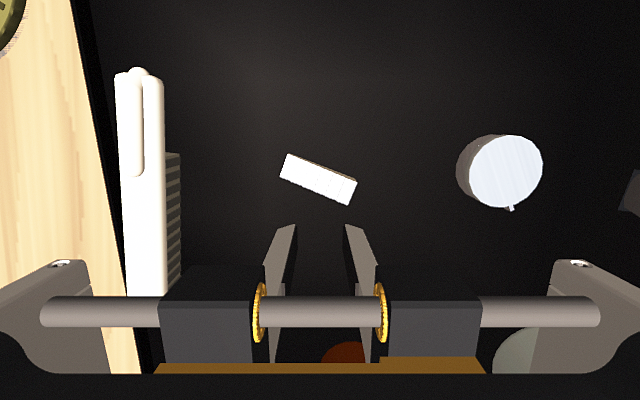

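{"fn": "jog_arm", "kwargs": {"series": [0, 0, 0, 0, 0, -0.02, -0.36, 0, 0, 0, 0, 0, -0.036, -0.36, 0, 0, 0, 0, 0, -0.036, -0.36, 0, 0, 0, -0.0017, 0.0099, -0.036, -0.36, 0, 0, 0, -0.0034, 0.0197, -0.036, -0.36, 0, 0, 0, -0.0051, 0.0296, -0.036, -0.36, 0, 0, 0, -0.0068, 0.0394, -0.036, -0.36, 0, 0, 0, -0.0085, 0.0493, -0.036, -0.36, 0, 0, 0, -0.0101, 0.0591, -0.036, -0.36, 0, 0, 0, -0.0118, 0.069, -0.036, -0.36, 0, 0, 0, -0.0135, 0.0788, -0.036, -0.36, 0, 0, 0, -0.0152, 0.0887, -0.036, -0.36, 0, 0, 0, -0.0169, 0.0986, -0.036, -0.36, 0, 0, 0, -0.0169, 0.0986, -0.036, -0.36]}}

```text
clock: 15.4
eef_pos: [466.4, -81.3, 177.5]
eef_rot: [2.322, 1.571, 0.922]
wrist_force: [-0.1, -0.5, -1.2]
finger_gap: 29.7
```

```bash
python3 -c "
from h import *
snap(10,['wrist'])"
```

```text
t 15.4 tcp [466.4 -81.3 177.5] rack [100.8 -76.8] F [-0.1 -0.5 -1.2] gap 29.7
```

View pics/wrist10.png

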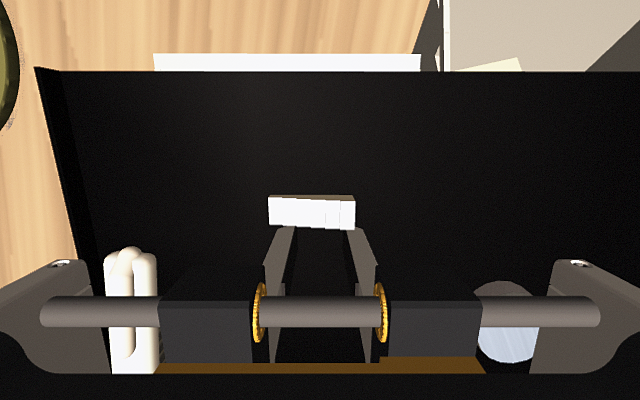

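```bash
python3 -c "
from h import *
print(np.round(wr(10,[(269,212),(355,215)],163),1), np.round(r2w(84,-124)-np.array([466.4,-81.3]),1))
"
```

```text
[[  81.5 -109.6]
 [  83.3  -55.1]] [-49.4   8.5]
```

C is side-on at (312,212), in rack coordinates about (83,-82). I'll move to its -y end.

{"fn": "jog_arm", "kwargs": {"series": [0, 0, 0, 0, -0.002, 0.036, -0.36, 0, 0, -1.571, -0.053, 0.009, 0.036, -0.83, 0, 0, -1.571, -0.053, 0.009, 0.036, -0.83, 0, 0, -1.571, -0.053, 0.009, 0.036, -0.83, 0, 0, -1.571, -0.053, 0.009, 0.036, -0.83, 0, 0, -1.571, -0.053, 0.009, 0.036, -0.83, 0, 0, -1.571, -0.053, 0.009, 0.036, -0.83, 0, 0, -1.571, -0.053, 0.009, 0.036, -0.83, 0, 0, -1.571, -0.053, 0.009, 0.036, -0.83, 0, 0, -1.571, -0.053, 0.009, 0.036, -0.83, 0, 0, -1.571, -0.053, 0.009, 0.036, -0.83, 0, 0, -1.571, -0.053, 0.009, 0.036, -0.83]}}

```text
clock: 16.95
eef_pos: [413.5, -73.1, 213.4]
eef_rot: [2.09, 1.571, -0.88]
wrist_force: [-0.6, -0.4, 0.0]
finger_gap: 8.2
```

```bash
python3 -c "
from h import *
snap(11,['wrist'])"
```

```text
t 16.95 tcp [413.5 -73.1 213.4] rack [  83.7 -127.5] F [-0.6 -0.4  0. ] gap 8.2
```

View pics/wrist11.png

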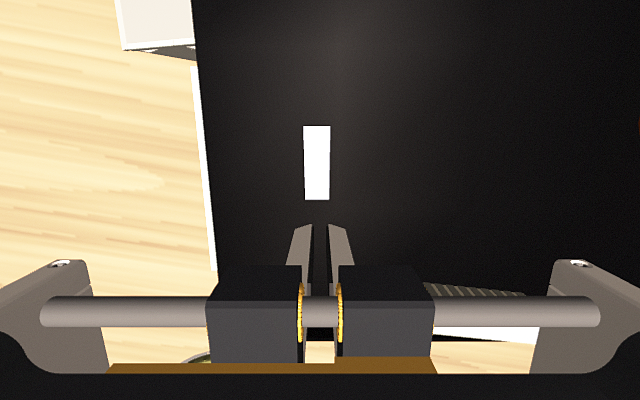

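{"fn": "jog_arm", "kwargs": {"series": [0, 0, 0, 0, 0.002, -0.02, -0.83, 0, 0, 0, 0, 0.002, -0.036, -0.83, 0, 0, 0, 0, 0.002, -0.036, -0.83, 0, 0, 0, 0.0099, 0.0037, -0.036, -0.83, 0, 0, 0, 0.0197, 0.0054, -0.036, -0.83, 0, 0, 0, 0.0315, 0.0074, -0.036, -0.83, 0, 0, 0, 0.0434, 0.0094, -0.036, -0.83, 0, 0, 0, 0.0552, 0.0114, -0.036, -0.83, 0, 0, 0, 0.067, 0.0135, -0.036, -0.83, 0, 0, 0, 0.0788, 0.0155, -0.036, -0.83, 0, 0, 0, 0.0887, 0.0172, -0.036, -0.83]}}

```text
clock: 18.38
eef_pos: [502.9, -55.6, 177.4]
eef_rot: [-0.424, 1.571, 2.888]
wrist_force: [0.2, -0.0, -0.0]
finger_gap: 7.8
```

```bash
python3 -c "
from h import *
snap(12,['wrist'])"
```

```text
t 18.38 tcp [502.9 -55.6 177.4] rack [ 81.6 -36.5] F [ 0.2 -0.  -0. ] gap 7.8
```

View pics/wrist12.png

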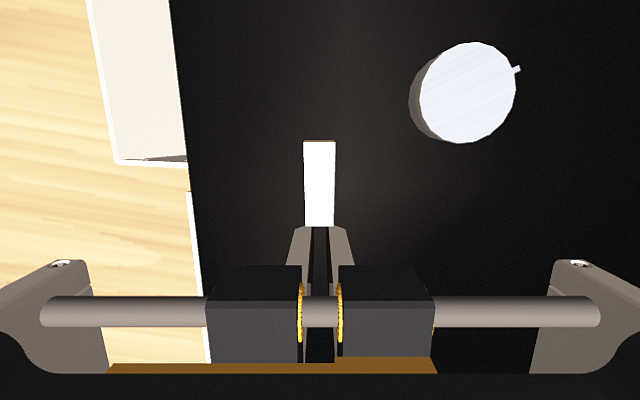

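C is square on the fingers at (319,183). I'll push it another 90 mm.

{"fn": "jog_arm", "kwargs": {"series": [0, 0, 0, 0.0099, 0.0017, 0, -0.83, 0, 0, 0, 0.0217, 0.0037, 0, -0.83, 0, 0, 0, 0.0335, 0.0057, 0, -0.83, 0, 0, 0, 0.0453, 0.0078, 0, -0.83, 0, 0, 0, 0.0572, 0.0098, 0, -0.83, 0, 0, 0, 0.069, 0.0118, 0, -0.83, 0, 0, 0, 0.0808, 0.0138, 0, -0.83, 0, 0, 0, 0.0887, 0.0152, 0, -0.83, 0, 0, 0, 0.0887, 0.0152, 0, -0.83, 0, 0, 0, 0.0867, 0.0149, 0, -0.83]}}

```text
clock: 19.68
eef_pos: [588.6, -40.9, 177.3]
eef_rot: [-0.283, 1.57, 3.028]
wrist_force: [-0.4, 0.6, 1.0]
finger_gap: 8.2
```

```bash
python3 -c "
from h import *
snap(13,['wrist'])
print(np.round(wr(13,[(320,182)],163),1)); from cell import manip; p=manip.read_state()['eef_pos'][:2]; print(r2w(112,88)-p)"
```

```text
t 19.68 tcp [588.6 -40.9 177.3] rack [81.6 50.5] F [-0.4  0.6  1. ] gap 8.2
[[81.8 88.3]]
[ 42.31466068 -23.51271168]
```

View pics/wrist13.png

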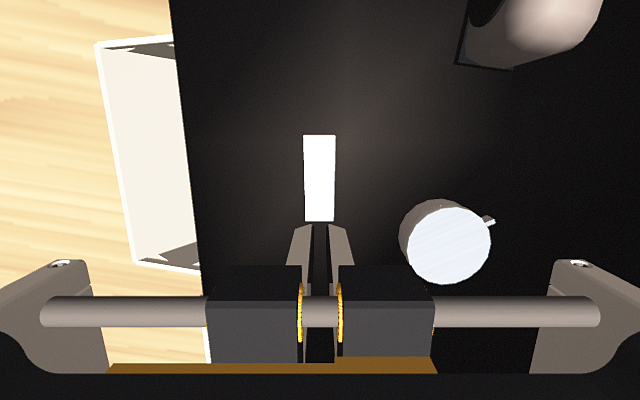

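{"fn": "jog_arm", "kwargs": {"series": [0, 0, 0, -0.002, 0, 0.035, -0.83, 0, 0, 1.571, 0.042, -0.023, 0.035, -0.36, 0, 0, 1.571, 0.042, -0.023, 0.035, -0.36, 0, 0, 1.571, 0.042, -0.023, 0.035, -0.36, 0, 0, 1.571, 0.042, -0.023, 0.035, -0.36, 0, 0, 1.571, 0.042, -0.023, 0.035, -0.36, 0, 0, 1.571, 0.042, -0.023, 0.035, -0.36, 0, 0, 1.571, 0.042, -0.023, 0.035, -0.36, 0, 0, 1.571, 0.042, -0.023, 0.035, -0.36, 0, 0, 1.571, 0.042, -0.023, 0.035, -0.36, 0, 0, 1.571, 0.042, -0.023, 0.035, -0.36, 0, 0, 1.571, 0.042, -0.023, 0.015, -0.36, 0, 0, 1.571, 0.042, -0.023, 0, -0.36, 0, 0, 1.571, 0.042, -0.023, 0, -0.36]}}

```text
clock: 21.48
eef_pos: [630.3, -63.8, 176.3]
eef_rot: [-1.892, 1.569, 2.99]
wrist_force: [0.3, 0.6, 0.0]
finger_gap: 30.3
```

```bash
python3 -c "
from h import *
snap(14,['wrist'])"
```

```text
t 21.48 tcp [630.3 -63.8 176.3] rack [111.3  87.8] F [0.3 0.6 0. ] gap 30.3
```

View pics/wrist14.png

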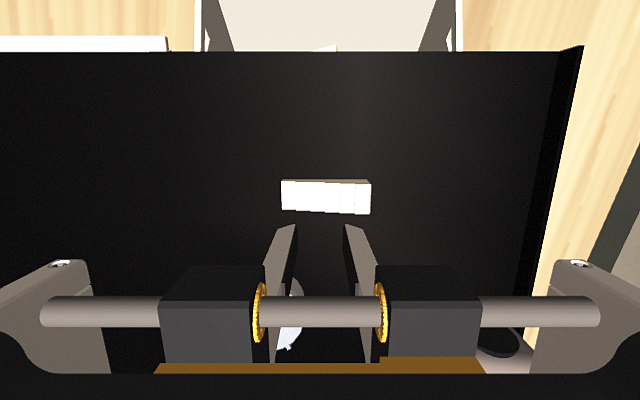

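C is centred ahead of the fingers at (326,196). I'll push 119 mm forward to drop it.

{"fn": "jog_arm", "kwargs": {"series": [0, 0, 0, -0.0017, 0.0099, 0, -0.36, 0, 0, 0, -0.0034, 0.0197, 0, -0.36, 0, 0, 0, -0.0051, 0.0296, 0, -0.36, 0, 0, 0, -0.0068, 0.0394, 0, -0.36, 0, 0, 0, -0.0085, 0.0493, 0, -0.36, 0, 0, 0, -0.0101, 0.0591, 0, -0.36, 0, 0, 0, -0.0118, 0.069, 0, -0.36, 0, 0, 0, -0.0129, 0.0749, 0, -0.36, 0, 0, 0, -0.0139, 0.0808, 0, -0.36, 0, 0, 0, -0.0149, 0.0867, 0, -0.36, 0, 0, 0, -0.0159, 0.0926, 0, -0.36, 0, 0, 0, -0.0169, 0.0986, 0, -0.36, 0, 0, 0, -0.0179, 0.1045, 0, -0.36, 0, 0, 0, -0.0189, 0.1104, 0, -0.36, 0, 0, 0, -0.0201, 0.1173, 0, -0.36, 0, 0, 0, -0.0201, 0.1173, 0, -0.36, 0, 0, 0, -0.0201, 0.1173, 0.03, -0.36]}}

```text
clock: 23.65
eef_pos: [609.9, 53.4, 205.8]
eef_rot: [-1.702, 1.567, -3.103]
wrist_force: [-0.6, -0.3, 0.7]
finger_gap: 30.2
```

```bash
python3 -c "
from h import *
snap(15,['wrist','top'])"
```

```text
t 23.65 tcp [609.9  53.4 205.8] rack [-7.7 87.5] F [-0.6 -0.3  0.7] gap 30.2
```

View pics/wrist15.png

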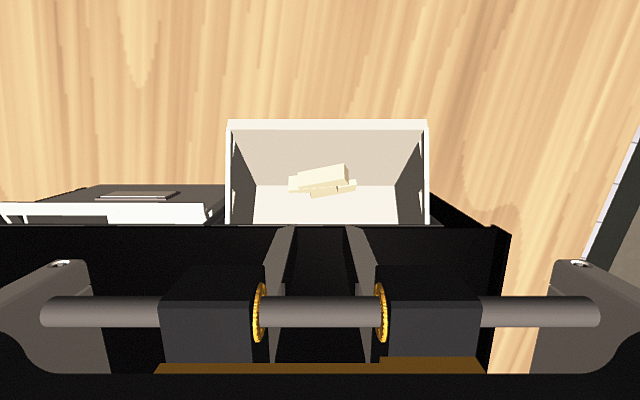

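```bash
python3 -c "
from h import *
im=cv2.imread('pics/wrist15.png')[110:235,210:440]
cv2.imwrite('pics/w15z.png',cv2.resize(im,None,fx=3.4,fy=3.4,interpolation=cv2.INTER_CUBIC))
c,s=pickle.load(open('pics/wrist15.pkl','rb'))
for z in(100,105,110): print(z,np.round(wr(15,[(227,120),(428,120)],z),1))"
```

```text
100 [[-84.1   3.6]
 [-84.4 182.4]]
105 [[-84.    5.2]
 [-84.3 180.6]]
110 [[-84.    6.8]
 [-84.3 178.8]]
```

View pics/w15z.png

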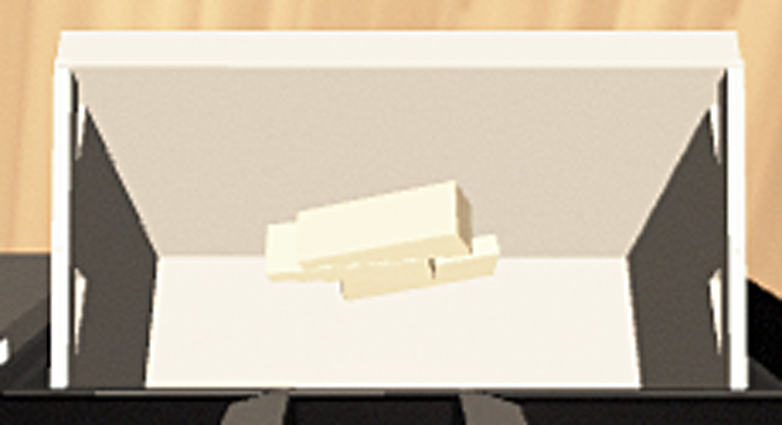

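View pics/top15.png

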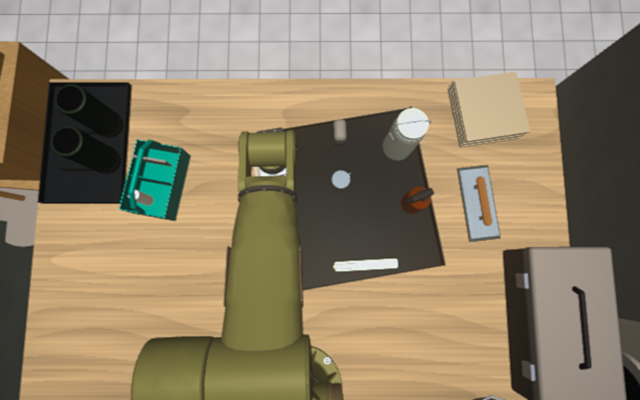

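All three wedges are stacked in the bin, and the tin (341,179) and brush (366,265) have not moved. I'll go out in front of the rim, about d=-84, and lower.

{"fn": "jog_arm", "kwargs": {"series": [0, 0, 0, -0.014, 0.106, 0, -0.36, 0, 0, 0, -0.014, 0.106, 0, -0.36, 0, 0, 0, -0.014, 0.106, 0, -0.36, 0, 0, 0, -0.014, 0.106, 0, -0.36, 0, 0, 0, -0.014, 0.106, -0.05, -0.36, 0, 0, 0, -0.014, 0.106, -0.095, -0.36, 0, 0, 0, -0.014, 0.106, -0.095, -0.36]}}

```text
clock: 24.62
eef_pos: [595.5, 157.8, 109.5]
eef_rot: [-1.52, 1.565, -2.922]
wrist_force: [-0.9, 0.2, -0.2]
finger_gap: 30.0
```

```bash
python3 -c "
from h import *
snap(16,['wrist','side'])"
```

```text
t 24.62 tcp [595.5 157.8 109.5] rack [-113.    90.9] F [-0.9  0.2 -0.2] gap 30.0
```

View pics/wrist16.png

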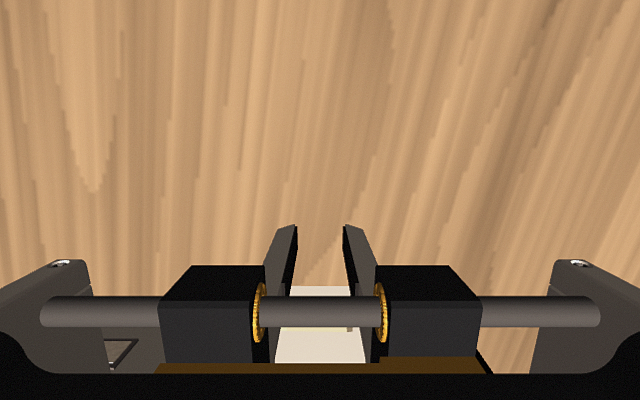

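The fingers are in front of the rim, visible at row 290. I'll push it toward shut.

{"fn": "jog_arm", "kwargs": {"series": [0, 0, 0, 0.0014, -0.0079, 0, -0.36, 0, 0, 0, 0.0027, -0.0158, 0, -0.36, 0, 0, 0, 0.0041, -0.0237, 0, -0.36, 0, 0, 0, 0.0054, -0.0315, 0, -0.36, 0, 0, 0, 0.0068, -0.0394, 0, -0.36, 0, 0, 0, 0.0081, -0.0473, 0, -0.36, 0, 0, 0, 0.0095, -0.0552, 0, -0.36, 0, 0, 0, 0.0108, -0.0631, 0, -0.36, 0, 0, 0, 0.0122, -0.071, 0, -0.36, 0, 0, 0, 0.0132, -0.077, 0, -0.36, 0, 0, 0, 0.0132, -0.077, 0, -0.36]}}

```text
clock: 26.1
eef_pos: [610.0, 81.9, 112.3]
eef_rot: [-0.964, 1.571, -2.366]
wrist_force: [-0.0, -0.1, -0.5]
finger_gap: 30.1
```

```bash
python3 -c "
from h import *
snap(17,['wrist'])"
```

```text
t 26.1 tcp [610.   81.9 112.3] rack [-35.8  92.4] F [-0.  -0.1 -0.5] gap 30.1
```

View pics/wrist17.png

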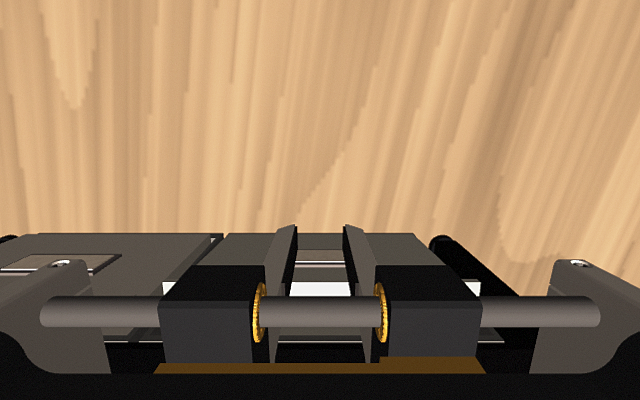

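{"fn": "jog_arm", "kwargs": {"series": [0, 0, 0, 0.0007, -0.0039, 0, -0.36, 0, 0, 0, 0.0012, -0.0069, 0, -0.36, 0, 0, 0, 0.0015, -0.0089, 0, -0.36]}}

```text
clock: 26.52
eef_pos: [611.5, 73.4, 112.4]
eef_rot: [2.002, 1.571, 0.601]
wrist_force: [-0.3, 0.4, 0.8]
finger_gap: 30.5
```

{"fn": "jog_arm", "kwargs": {"series": [0, 0, 0, 0.0003, -0.0015, 0, -0.36, 0, 0, 0, 0.0005, -0.003, 0, -0.36]}}

```text
clock: 26.78
eef_pos: [611.7, 72.1, 112.5]
eef_rot: [3.137, 1.568, 1.736]
wrist_force: [-2.8, 17.5, 1.6]
finger_gap: 30.0
```

```bash
python3 -c "
from h import *
snap(18,['wrist'])"
```

```text
t 26.77 tcp [611.7  72.1 112.5] rack [-25.8  92.4] F [-2.8 17.5  1.6] gap 30.0
```

View pics/wrist18.png

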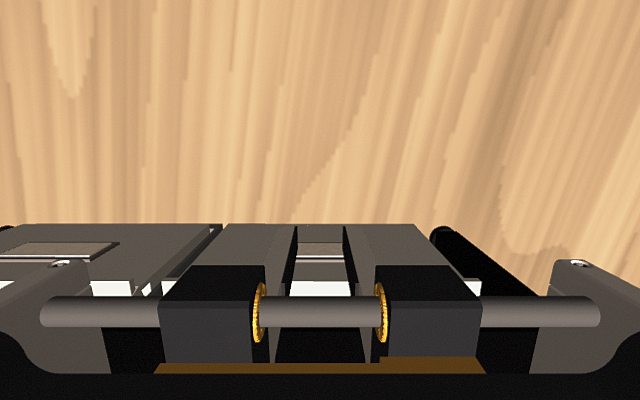

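Contact force rose to 17.5 N with the fronts of both bins flush at row 224, so the bin is against its stop. I'll back off, rise and check.

{"fn": "jog_arm", "kwargs": {"series": [0, 0, 0, -0.0034, 0.0197, 0, -0.36, 0, 0, 0, -0.0102, 0.0591, 0, -0.36, 0, 0, 0, -0.0119, 0.069, 0, -0.36, 0, 0, 0, -0.012, 0.07, 0.06, -0.36, 0, 0, 0, -0.012, 0.07, 0.12, -0.36, 0, 0, 0, -0.07, 0.12, 0.15, -0.36, 0, 0, 0, -0.12, 0.16, 0.15, -0.36, 0, 0, 0, -0.17, 0.2, 0.15, -0.36, 0, 0, 0, -0.22, 0.24, 0.15, -0.36, 0, 0, 0, -0.27, 0.28, 0.15, -0.36, 0, 0, 0, -0.32, 0.33, 0.15, -0.36, 0, 0, 0, -0.37, 0.38, 0.15, -0.36, 0, 0, 0, -0.42, 0.43, 0.15, -0.36, 0, 0, 0, -0.42, 0.43, 0.15, -0.36]}}

```text
clock: 28.58
eef_pos: [190.0, 501.8, 262.6]
eef_rot: [1.868, 1.57, 0.468]
wrist_force: [1.3, -0.0, -0.1]
finger_gap: 29.9
```

```bash
python3 -c "
from h import *
snap(19,['top','side'])
im=cv2.imread('pics/top19.png')[95:300,240:455]
cv2.imwrite('pics/t19z.png',cv2.resize(im,None,fx=2.9,fy=2.9,interpolation=cv2.INTER_CUBIC))"
```

```text
t 28.57 tcp [190.  501.8 262.6] rack [-520.7 -250.5] F [ 1.3 -0.  -0.1] gap 29.9
```

View pics/t19z.png

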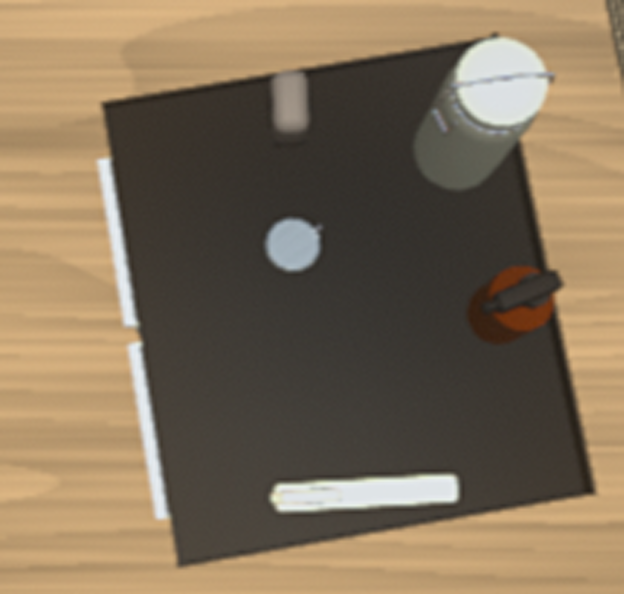

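View pics/top19.png

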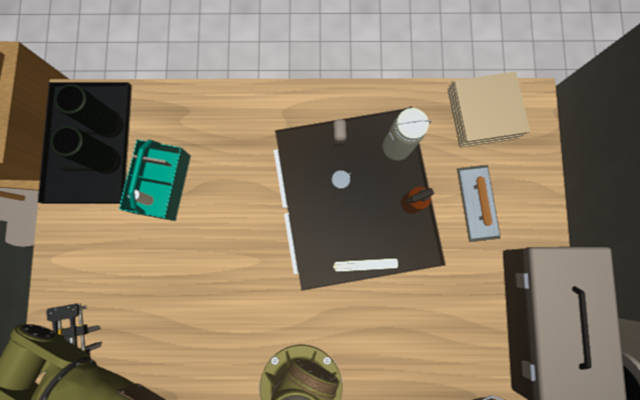

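View pics/side19.png

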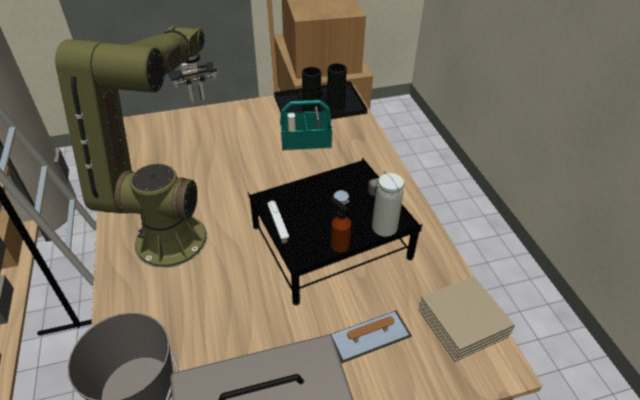

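Both bin rims look equal, (103,160)–(130,325) and (135,343)–(160,518) in the zoom. The shelf is clear and everything else is in place. I'll compare the two rims numerically before handing in.

Run:
```python
from h import *
c,s=pickle.load(open('pics/top19.pkl','rb'));im=c['color'].astype(int)
m=((im.min(2)>165)&(im.max(2)-im.min(2)<35)).astype(np.uint8);m[:,:268]=0;m[:,303:]=0;m[:140]=0;m[280:]=0
n,l,st,_=cv2.connectedComponentsWithStats(m)
for i in range(1,n):
    if st[i,4]<30: continue
    v,u=np.where(l==i);P=w2r(ray(c,np.c_[u,v],133));print(st[i,4],'mean d',P[:,0].mean().round(1),'min d',np.percentile(P[:,0],5).round(1),'y',P[:,1].min().round(),P[:,1].max().round())
```

```text
248 mean d -13.0 min d -18.6 y 6.0 179.0
267 mean d -13.0 min d -18.6 y -186.0 -11.0
```

Both rims measure identical, so the bin is shut. I'll hand in.

```bash
python3 -c "
from cell import manip
print(manip.sign_off())"
```

```text
the job is handed in; nothing more can be done
None
```

All three wedges were swept along the shelf and over its front edge into the open bin, and the bin was then pushed fully shut. I handed in at about 28.6 s of the 67 s allowed.

- **Wedges:** None were lifted. The wrist view after the third drop showed all three stacked in the bin, and the last top and side views showed none on the shelf or the bench.
- **Bin:** The closing push ended with 17.5 N against the stop. In the last top view its rim and the spare bin's rim both measured 13.0 mm on average in front of the shelf edge, so both are shut.
- **Everything else:** The tin, brush, tape measure, jar, spray bottle, caddy and float look unmoved in the last pictures, and the arm is clear of everything.
- **Disagreement:** The wrist camera put the shelf edge and wedges 2 to 5 mm off the top-view positions, slightly more than the stated 2 mm calibration. This did not affect the result.

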